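Empty the tumbling pot into the blue tray

TASK

Slide the pot along its rail all the way to the end where the blue tray is, then tip it over so that all four castings drop into the blue tray. Stand the pot fully upright again there, and only then slide it back and park it with its red pointer at the white line of the red marker; keep the pot upright whenever it is away from the blue tray. Leave the tin, the can of files and the green box where they are.

Things in the scene. Friction and masses are not known exactly. Their poses are not given: they have to be found in the camera images.
- rail: Slide rail, fixed: grey plate 133 x 530 mm with two steel rods along its own y axis (across the robot's view) and a black stop block at each end. Origin: on the table, below the middle of the travel; x points away from the robot, towards the trays.
- carriage (a joint): Position of the sliding carriage along the rail's y axis in m: 0 in the middle, where it starts, +0.11 and -0.11 at the two end stops, where the pot stands squarely in front of one or the other tray. It slides with about 3 N of friction and stays where it is left. The aluminium carriage plate is 250 mm long along the rail; its top is 34 mm above the table.
- carriage_pointer (a point): Tip of the red pointer on the carriage's edge nearest the robot; it lies 75 mm from the pot's middle, straight towards the robot.
- park_flag: Red parking marker clamped (fixed) on the rail plate's edge nearest the robot, 22 mm wide along the rail, 18 mm high, with a white line in its middle; its place along the rail differs from time to time. Origin: under the white line, on the table; the carriage is parked when the red pointer points at the white line.
- post_top (a point): Centre of the top, 120 mm above the table, of the upright yellow post (16 mm diameter, 86 mm tall) at the carriage's -y end, 112 mm from the pot's middle along the rail. Push it from either side, or take it from above, to slide the carriage. Between post and pot rim there are 49 mm free.
- pot (a joint): Tipping angle of the pot in rad: 0 upright on its stop, up to 2.3 fully tipped over (mouth down towards the trays, +x). The hinge is stiff: the pot stays at whatever angle it is left (about 0.3 N m to move).
- pot_hinge (a point): Middle of the pot's hinge axis, at the front lip of the pot, 110 mm above the table; it rides with the carriage. The hinge axis runs along the rail's y axis and lies 58 mm ahead (+x) of the middle of the upright pot.
- red_grip (a point): Middle of the red sleeve (16 mm diameter, 60 mm long, along the rail's y axis) of the pot's crank, 118 mm to the +y side of the pot's middle. It goes round the hinge axis at 90 mm radius: pot upright, it is 66 degrees back (towards the robot) from straight up; pot fully tipped, 66 degrees forward. The crank's arm (10 mm) is 38 mm from this point, on the -y side.
- pot_mouth (a point): Centre of the mouth of the copper pot: 110 mm across at the rim, 80 mm across at the foot, 80 mm tall, wall 4 mm; rim 116 mm above the table when upright.
- tray_blue: Blue plastic tray, fixed on the table beyond one end of the rail: 170 (x) x 150 (y) x 50 mm high, walls 5 mm. Origin: centre of its underside. The castings belong in it.
- tray_wood: Wooden tray of the same size, fixed beyond the other end of the rail; it must get no castings. Origin: centre of its underside.
- cast_block: Rough brass casting, a block 22 x 20 x 18 mm, 20 g; starts on the floor of the pot. Origin: centre of its underside as it starts.
- cast_dome: Rough steel casting, a dome 24 mm across and 17 mm high, 20 g; starts on the floor of the pot. Origin: centre of its underside as it starts.
- cast_drum: Rough brass casting, a short drum 24 mm across and 19 mm high, 20 g; starts on the floor of the pot. Origin: centre of its underside as it starts.
- cast_step: Rough steel casting, a stepped block 22 x 21 x 19 mm, 20 g; starts on the floor of the pot. Origin: centre of its underside as it starts.
- wax_tin: Bystander: metal tin, 80 mm across, 85 mm high, upright. Origin: centre of its underside.
- file_can: Bystander: steel can holding files, 76 mm across, 100 mm high, files reach 170 mm. Origin: centre of its underside.
- burr_box: Bystander: flat green box 90 x 140 x 35 mm. Origin: centre of its underside.
There are look-alikes about, which are no part of the job. Leave any turquoise or yellow look-alike of the tray_blue alone.

How it is judged:
By the outcome, as a careful person would: the job done as asked, in the order asked, and still so for the second after the job is handed in, with the robot touching nothing.
It also fails if it takes over 72 s, if anything falls off the work surface, if the arm or the gripper's body presses on something with over 40 N, if the wrist force passes 120 N, or if a joint passes its speed limit or range.

ROBOT

A 6-joint arm with a two-finger parallel gripper is mounted at the origin on the work surface. World frame = base frame: x ahead of the robot, y to its left, z up, the work surface at z = 0. Lengths are in m, angles in rad, forces in N, time in s.
With the tool pointing down it reaches from about 0.35 to 0.975 m from the base axis. Payload 4.9 kg.
Tool frame: the origin (TCP) lies on the centre line of the jaws, within the pads' length; the fingertips stand 17 mm ahead of it and the grasp point (between the pads) lies 2 mm behind it (ctrl.tcp_to_tips is the x of the fingertips in the tool frame, in m); x points along the fingers, z is the direction in which the jaws open and shut, and the axes are right-handed (so a half turn about x gives the same grasp; the last joint's range is limited). The gripper opens to 85 mm and grips with 20 to 120 N. Pads are 22 mm wide; open, the fingers measure 114 mm over their backs; the gripper's body (76 mm by 85 mm) begins 54 mm behind the grasp point. The pads swing forward as they close: fully open they stand 13 mm farther back than shut.
Start: joints at [-1.413, 0.053, 1.613, -0, 1.476, -0.119], TCP at [0.171, -0.601, 0.248] pointing down, gripper open.
Joint ranges: [-3.01, 3.01], [-1.01, 2.22], [0.06, 2.58], [-1.02, 4.17], [0.09, 2.62], [-3.14, 3.14]. Speed limits (rad/s): [2.57, 2.57, 3.14, 3.14, 3.14, 3.14].

INTERFACE

Orientations are given as a rotation vector (axis times angle).
In Python, from station import ctrl, cams, finder gives the robot as it stands.
- The arm moves only by the tool step_arm, never from a script. Its argument "moves" is a list of rows, each a list of 3 entries, a list of its own where there are three numbers: the shift along the tool's x, y, z in cm, then the turn, a rotation vector about the tool's x, y, z in degrees, then the opening, from 0 (shut) to 1 (fully open). A call has exactly 10 rows; each row is the pose to reach, as a shift and turn from the pose measured when the call began, along the tool's axes at that moment; what a row does not reach only later rows make up. A row lasts 1/12 s, in which the tool goes at most 41.7 mm and 7.16 degrees, less where a joint would pass 70% of its speed; a pose out of reach is approached as far as the arm can. A call with a gripper value outside its range is refused whole. The fingers move at their own pace and stop on an object; "grip_force" is the grip in N (left out, the last holds). Time passes only in rows, so rows that repeat a pose let the fingers close, or fill a call up. It gives the time, the measured TCP pose, the force and the opening at its end, in the units of the state.
- ctrl.get_obs(): the state, without advancing time (a new reading comes with each control period).
- cams.get_image(name): name is "scene" or "side" or "wrist"; returns a dict with "pixels" (480x640x3 uint8, blue, green, red), "fx", "fy", "cx", "cy" (pixels), "position" and "attitude" of the camera in the world. Camera axes: x right, y up, looking along -z (the intrinsics and any distortion apply to the point x, -y, -z); pixel columns grow to the right and rows downward; lengths in m; the calibration is good to about 2 mm. A picture is of the moment at which its call begins. There is no depth.
- ctrl.finish_job(): hands the job in, once; it reports no verdict.
Trained networks look in the newest picture that a camera, given by its name, has taken for a name from the list of things; names that differ only in an ending like _2 or _b are one class to them, and where a whole thing is asked for, a point or a joint stands for the part that bears it (a point fixed in the world has none). Each returns a list of dicts, best first, with "conf" (0 to 1); they miss things now and then, are a little off and sometimes report something else, mostly with a low value. They report only what shows in the picture. A call takes as long as a camera call. They do not tell look-alikes from the thing itself.
- finder.find_in(camera, name): "at" ([column, row] in pixels, amid what is visible of it).
- finder.regions_of(camera, name): "region" (480x640 bool, what is visible of it) and "at" ([column, row] in pixels, amid what is visible of it).
- finder.tip_of(camera, name): "at" ([column, row] in pixels: a listed point, or the origin of a listed thing).
The state is a dict: "t": time; "q": joint angles; "dq": joint speeds; "effort": joint torques, N m; "tool_pos": TCP position; "tool_rot": TCP orientation; "contact_force": force on the tool from outside, world axes, zero at the start; "wrist_torque": the same for the moment, N m; "opening": finger opening in m.
Only numpy, scipy, OpenCV 4.12 (cv2) and the standard library are available. Lean on these libraries where they do the work, as an engineer would, in place of code of your own. Each camera call takes 0.05 s, during which the arm holds its last target. There are 200 camera calls.

## Working session

There is one attempt and no reset: what is moved stays moved. The work goes in short steps, Python scripts to look and compute and a tool call to move; the robot and the scene stay as the last step left them, time stands still between calls to the robot, and variables do not carry over. Pictures are saved under pics/ and viewed, on a budget of 10 in all, crops included, one or two more only if the job needs it, and the job is handed in when it is done.

Besides the shell and the picture viewer there is one more tool, called after ">>>" as name(argument=value, ...) on one line, values as JSON. step_arm: Moves the arm, as the interface text tells. Its arguments: {"type":"object","properties":{"moves":{"type":"array"},"grip_force":{"type":"number"}},"required":["moves"]}

```bash
mkdir -p pics; ls; cat > h.py <<'E'
import numpy as np,cv2
from scipy.spatial.transform import Rotation as R
from station import ctrl,cams,finder
def rot(a):
    a=np.array(a,float)
    if a.shape==(3,3): return a
    if a.size==4: return R.from_quat(a).as_matrix()
    return R.from_rotvec(a).as_matrix()
def ray(im,px):
    A=rot(im['attitude']); d=np.array([(px[0]-im['cx'])/im['fx'],-(px[1]-im['cy'])/im['fy'],-1.])
    d=A@d; return np.array(im['position']),d/np.linalg.norm(d)
def atz(im,px,z):
    p,d=ray(im,px); return p+d*(z-p[2])/d[2]
def tri(*rs):
    M=np.zeros((3,3));b=np.zeros(3)
    for p,d in rs:
        P=np.eye(3)-np.outer(d,d);M+=P;b+=P@p
    x=np.linalg.solve(M,b); return x,[float(np.linalg.norm((np.eye(3)-np.outer(d,d))@(x-p))) for p,d in rs]
def proj(im,X):
    c=rot(im['attitude']).T@(np.array(X)-im['position']); return [im['cx']-im['fx']*c[0]/c[2], im['cy']+im['fy']*c[1]/c[2]]
E
python3 - <<'E'
from h import *
ims={}
for c in ['scene','side']:
    im=cams.get_image(c);ims[c]=im
    cv2.imwrite(f'pics/{c}0.png',im['pixels'])
    print(c,{k:(np.round(v,4).tolist()) for k,v in im.items() if k!='pixels'})
    for n in ['red_grip','post_top','pot_hinge','pot_mouth','carriage_pointer','park_flag','tray_blue','tray_wood','rail']:
        print(n,[(np.round(r['at'],1).tolist(),round(r['conf'],2)) for r in finder.tip_of(c,n)[:3]])
np.save('ims.npy',ims,allow_pickle=True)
print(ctrl.get_obs())
E
```

```text
pics
scene {'fx': 448.8703, 'fy': 448.8703, 'cx': 317.2143, 'cy': 240.8559, 'position': [1.0841, 0.1633, 0.9416], 'attitude': [0.4005, 0.5182, 1.7754]}
red_grip [([360.4, 196.6], 0.88), ([491.9, 218.6], 0.65)]
post_top [([260.4, 188.5], 0.82), ([479.0, 319.7], 0.49)]
pot_hinge [([305.5, 201.8], 0.71), ([298.7, 218.8], 0.7)]
pot_mouth [([307.9, 203.4], 0.81)]
carriage_pointer [([315.4, 197.2], 0.85)]
park_flag []
tray_blue [([220.6, 144.6], 0.96), ([206.6, 354.5], 0.77), ([381.1, 394.2], 0.71)]
tray_wood [([246.3, 259.8], 0.97), ([306.8, 230.7], 0.73), ([308.5, 200.4], 0.41)]
rail [([305.6, 230.4], 0.68)]
side {'fx': 505.7833, 'fy': 505.7833, 'cx': 318.1715, 'cy': 234.2446, 'position': [0.5161, -0.7853, 1.0392], 'attitude': [0.6983, -0.0066, -0.01]}
red_grip [([286.3, 197.8], 0.67)]
post_top [([289.6, 276.9], 0.58)]
pot_hinge [([317.4, 240.6], 0.66)]
pot_mouth [([291.4, 239.6], 0.61)]
carriage_pointer [([263.7, 256.9], 0.84)]
park_flag [([285.8, 258.1], 0.7), ([266.6, 283.6], 0.43)]
tray_blue [([347.5, 236.5], 0.94), ([450.0, 312.9], 0.9), ([426.3, 195.7], 0.71)]
tray_wood [([348.9, 302.7], 0.71)]
rail [([298.9, 266.3], 0.87)]
{'t': 1.0, 'q': array([-1.41299792e+00,  5.27382011e-02,  1.61286685e+00, -1.88534835e-05,
        1.47603628e+00, -1.18977552e-01]), 'dq': array([ 3.30701894e-04,  2.25790285e-05,  1.62427949e-03,  1.30861994e-04,
        2.41949145e-04, -1.31707164e-04]), 'effort': array([ 1.48618248e-03, -3.93684340e+01, -3.70473504e+01, -2.14720731e-04,
        4.47342745e-04, -8.55408160e-06]), 'tool_pos': array([ 0.17079164, -0.60119625,  0.2482997 ]), 'tool_rot': array([ 1.00295153,  1.32755819, -1.00291789]), 'contact_force': array([-0.42785963,  0.13546484, -0.35264716]), 'wrist_torque': array([0.01411634, 0.01378199, 0.00420372]), 'opening': 0.08553250650342259}
```

View pics/scene0.png

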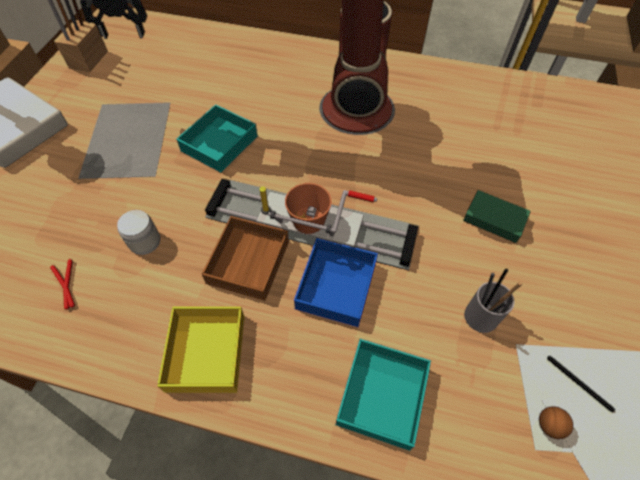

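View pics/side0.png

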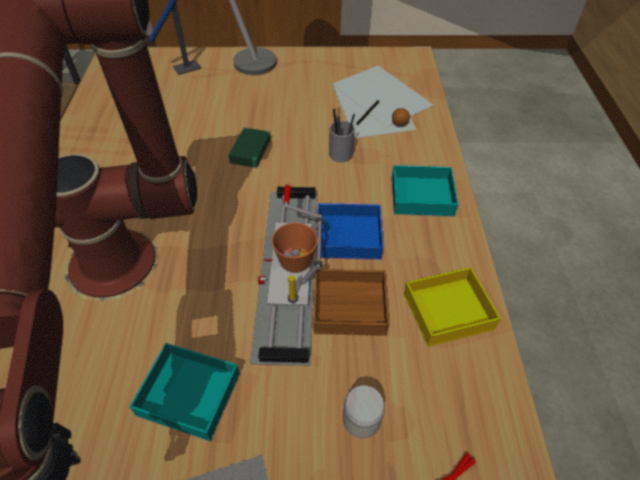

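The scene shows the blue tray at (338,283), the wooden tray at (247,258), and turquoise and yellow look-alikes at (218,138), (385,393) and (203,348). The red sleeve is at (361,196) and the yellow post at (263,195). In the side view the blue tray is at (350,230), the red sleeve at (287,195), the post at (292,285), and red bits at (264,260) and (262,280), one the pointer and one the flag. A red crossed tool at (460,468) could be confused with them. Next I triangulate and take a close crop.

```bash
python3 - <<'E'
from h import *
ims=np.load('ims.npy',allow_pickle=True).item();a,b=ims['scene'],ims['side']
for n,p,q in [('grip',(360.4,196.6),(286.3,197.8)),('post',(260.4,188.5),(289.6,276.9)),('mouth',(307.9,203.4),(291.4,239.6)),('hingeA',(305.5,201.8),(317.4,240.6)),('hingeB',(298.7,218.8),(317.4,240.6)),('blue',(338,285),(347.5,236.5))]:
    x,e=tri(ray(a,p),ray(b,q));print(n,x.round(4),np.round(e,4))
for n,p,z in [('p264,258',(263.7,256.9),.03),('f262,281',(262,280),.018),('f0',(262,283),0),('grip',(286.3,197.8),.14),('post',(289.6,276.9),.12)]: print(n,atz(b,p,z).round(4))
print('wood',atz(b,(349,302),0),atz(a,(246,259.8),0))
c=b['pixels'][175:375,210:410];d=a['pixels'][150:300,180:440]
cv2.imwrite('pics/crop1.png',cv2.resize(c,None,fx=3,fy=3,interpolation=cv2.INTER_CUBIC))
E
```

```text
grip [0.4475 0.0949 0.1354] [0.0027 0.0027]
post [ 0.4647 -0.1369  0.1177] [0.0026 0.0026]
mouth [ 0.4665 -0.0195  0.1037] [0.004 0.004]
hingeA [ 0.5111 -0.0289  0.1353] [0.0193 0.0193]
hingeB [ 0.5254 -0.0275  0.1132] [0.0001 0.0001]
blue [ 0.6061  0.0867 -0.0076] [0.0024 0.0024]
p264,258 [ 0.391  -0.0111  0.03  ]
f262,281 [ 0.3894 -0.0731  0.018 ]
f0 [ 0.3878 -0.0696  0.    ]
grip [0.4498 0.0878 0.14  ]
post [ 0.4627 -0.1365  0.12  ]
wood [ 0.60083421 -0.12700852  0.        ] [ 0.59884595 -0.14293481  0.        ]
```

View pics/crop1.png

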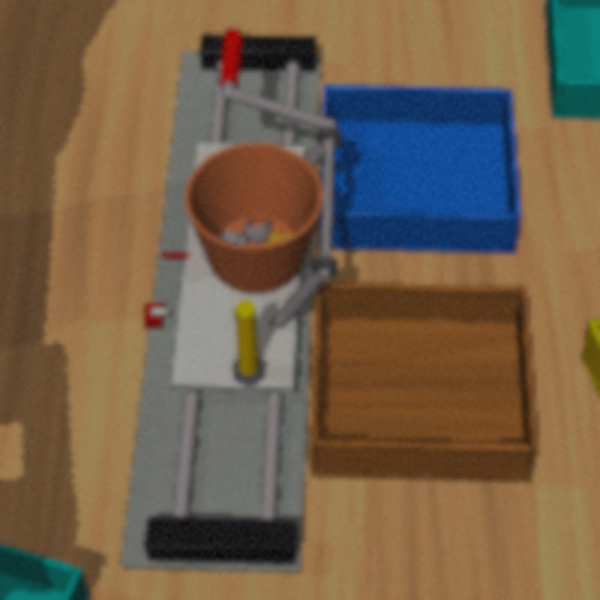

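Side crop: the pointer tip is at about side pixel (264,260) and the parking flag with its white line at (263,278), which is towards -y. The crank's red sleeve is beside the blue tray's end (+y), and the tray is the dark blue one. Measured heights agree with the text (post 0.118, grip 0.135–0.147). Now I work out the approach.

```bash
cat >> h.py <<'E'
def down(yaw,flip=1,pitch=0):
    z=flip*np.array([np.cos(yaw),np.sin(yaw),0]);x=np.array([0,0,-1.]);M=np.stack([x,np.cross(z,x),z],1)
    return R.from_rotvec(np.array([-np.sin(yaw),np.cos(yaw),0])*pitch).as_matrix()@M
def rel(p,M,o=None):
    o=o or ctrl.get_obs();A=rot(o['tool_rot'])
    return ((A.T@(np.array(p)-o['tool_pos'])*100).round(2).tolist(), np.degrees(R.from_matrix(A.T@M).as_rotvec()).round(1).tolist())
E
python3 - <<'E'
from h import *
o=ctrl.get_obs();print(rot(o['tool_rot']).round(2))
for f in (1,-1):
  for p in [(.45,-.35,.30),(.445,.09,.28)]: print(f,p,rel(p,down(-.035,f)))
E
```

```text
[[-0.    0.96  0.27]
 [ 0.    0.27 -0.96]
 [-1.   -0.   -0.  ]]
1 (0.45, -0.35, 0.3) ([-5.17, 33.72, -16.53], [-72.1, -0.0, -0.0])
1 (0.445, 0.09, 0.28) ([-3.17, 45.26, -59.0], [-72.1, -0.0, -0.0])
-1 (0.45, -0.35, 0.3) ([-5.17, 33.72, -16.53], [107.9, -0.0, 0.0])
-1 (0.445, 0.09, 0.28) ([-3.17, 45.26, -59.0], [107.9, -0.0, 0.0])
```

>>> step_arm(moves=[[[-1,4,-2],[-7,0,0],1],[[-2,8,-4],[-14,0,0],1],[[-3,12,-6],[-21,0,0],1],[[-4,16,-8],[-28,0,0],1],[[-5,20,-10],[-35,0,0],1],[[-5,24,-12],[-42,0,0],1],[[-5,28,-14],[-49,0,0],1],[[-5,32,-16],[-56,0,0],1],[[-5,34,-19],[-63,0,0],1],[[-5,36,-23],[-70,0,0],1]])

```text
t: 1.83
tool_pos: [0.4488, -0.3029, 0.2983]
tool_rot: [0.052, 1.569, -0.052]
contact_force: [1.0, -0.4, -0.0]
opening: 0.0858
```

```bash
python3 - <<'E'
from h import *
print(rel((.445,.05,.32),down(-.035)))
E
```

```text
([-2.17, 35.19, -2.7], [-1.8, 0.0, 0.0])
```

>>> step_arm(moves=[[[-1,4,0],[-1.8,0,0],1],[[-2,8,0],[-1.8,0,0],1],[[-2.2,12,-1],[-1.8,0,0],1],[[-2.2,16,-1],[-1.8,0,0],1],[[-2.2,20,-2],[-1.8,0,0],1],[[-2.2,24,-2],[-1.8,0,0],1],[[-2.2,28,-2.7],[-1.8,0,0],1],[[-2.2,32,-2.7],[-1.8,0,0],1],[[-2.2,35,-2.7],[-1.8,0,0],1],[[-2.2,35,-2.7],[-1.8,0,0],1]])

```text
t: 2.67
tool_pos: [0.4445, 0.0525, 0.3206]
tool_rot: [0.023, 1.569, -0.02]
contact_force: [0.1, -0.0, 0.0]
opening: 0.0857
```

```bash
python3 - <<'E'
from h import *
im=cams.get_image('wrist');np.save('w1.npy',im,allow_pickle=True)
cv2.imwrite('pics/w1.png',im['pixels'])
print({k:(np.round(v,4).tolist()) for k,v in im.items() if k!='pixels'},ctrl.get_obs()['tool_pos'])
for n in ['red_grip','post_top','pot_hinge','pot_mouth','carriage_pointer','park_flag','tray_blue','rail']:
    print(n,[(np.round(r['at'],1).tolist(),round(r['conf'],2)) for r in finder.tip_of('wrist',n)[:3]])
E
```

```text
{'fx': 356.1272, 'fy': 356.1272, 'cx': 315.8818, 'cy': 245.1778, 'position': [0.4467, 0.1335, 0.4461], 'attitude': [-0.3207, 0.0022, -0.0281]} [0.44458346 0.05032177 0.32049055]
red_grip [([319.1, 176.6], 0.89), ([338.7, 247.6], 0.57)]
post_top [([342.0, 382.3], 0.71)]
pot_hinge [([336.1, 277.2], 0.75), ([397.2, 283.9], 0.65)]
pot_mouth [([343.4, 289.9], 0.82)]
carriage_pointer []
park_flag [([279.9, 281.5], 0.64), ([343.1, 382.1], 0.32)]
tray_blue [([447.2, 166.5], 0.95), ([591.3, 327.8], 0.89), ([203.5, 441.5], 0.69)]
rail [([336.3, 252.7], 0.98)]
```

View pics/w1.png

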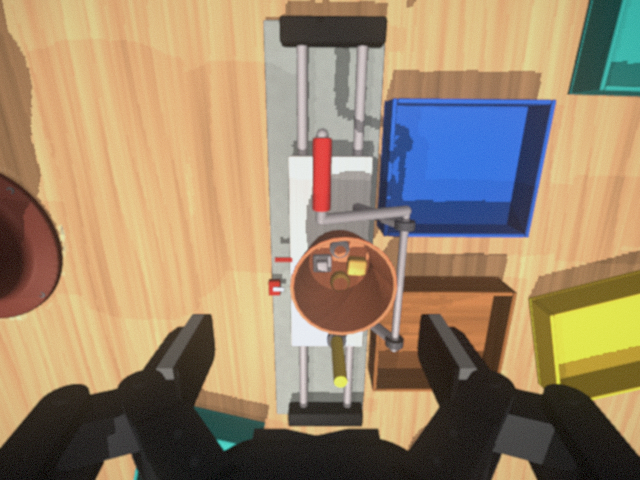

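Wrist view: red sleeve middle at (321,174), crank arm at its lower end, post top at (341,382), pointer tip (276,259), flag white line near (282,288), blue tray (465,167).

```bash
python3 - <<'E'
from h import *
ims=np.load('ims.npy',allow_pickle=True).item();a,b=ims['scene'],ims['side'];w=np.load('w1.npy',allow_pickle=True).item()
G=tri(ray(a,(361,196)),ray(b,(286.5,196)),ray(w,(321,174)));P=tri(ray(a,(262,188)),ray(b,(290.5,276.9)),ray(w,(341,382)))
print(G,P)
for n,p,z in [('grip',(321,174),.1466),('post',(341,382),.12),('mouth',(343.4,286),.116),('pointer',(276,259.5),.03),('flag',(282,288),.018),('rodT',(303,50),.025),('rodB',(304,400),.025),('rodT2',(362.5,50),.025),('rodB2',(347.5,400),.025),('blue',(460,235),.05),('blue2',(556,100),.05)]: print(n,atz(w,p,z).round(4))
E
```

```text
(array([0.44947258, 0.09588515, 0.14075954]), [0.00281525438196227, 0.0019925075842348082, 0.0012469524101747867]) (array([ 0.46611233, -0.13514337,  0.11897297]), [0.0009115298044100629, 0.0015530984926470242, 0.001733442963589665])
grip [0.4506 0.0962 0.1466]
post [ 0.4677 -0.1351  0.12  ]
mouth [ 0.4711 -0.0206  0.116 ]
pointer [ 0.3935 -0.0221  0.03  ]
flag [ 0.3973 -0.0669  0.018 ]
rodT [0.4362 0.2107 0.025 ]
rodB [ 0.4198 -0.2433  0.025 ]
rodT2 [0.4989 0.209  0.025 ]
rodB2 [ 0.4831 -0.2453  0.025 ]
blue [0.6117 0.0096 0.05  ]
blue2 [0.6964 0.1529 0.05  ]
```

```bash
python3 - <<'E'
from h import *
print(rel((.4508,.1015,.142),down(-.036)), rot(ctrl.get_obs()['tool_rot']).round(3))
E
```

```text
([17.82, 5.46, 0.38], [-0.0, 0.0, 0.0]) [[ 0.001  0.036  0.999]
 [-0.     0.999 -0.036]
 [-1.    -0.     0.001]]
```

>>> step_arm(moves=[[[2,3,0.4],[0,0,0],1],[[5,5.5,0.4],[0,0,0],1],[[9,5.5,0.4],[0,0,0],1],[[12,5.5,0.4],[0,0,0],1],[[14,5.5,0.4],[0,0,0],1],[[16,5.5,0.4],[0,0,0],1],[[17,5.5,0.4],[0,0,0],1],[[17.8,5.5,0.4],[0,0,0],1],[[17.8,5.5,0.4],[0,0,0],1],[[17.8,5.5,0.4],[0,0,0],1]])

```text
t: 3.95
tool_pos: [0.4516, 0.1017, 0.143]
tool_rot: [0.029, 1.569, -0.029]
contact_force: [-0.0, -0.1, 0.6]
opening: 0.0857
```

```bash
python3 - <<'E'
from h import *
im=cams.get_image('wrist');cv2.imwrite('pics/w2.png',im['pixels'])
print([(np.round(r['at'],1).tolist(),round(r['conf'],2)) for r in finder.tip_of('wrist','red_grip')[:2]],proj(im,[.4505,.0955,.1446]),ctrl.get_obs()['contact_force'])
E
```

```text
[([313.6, 356.7], 0.78)] [np.float64(313.2508568149337), np.float64(352.570140660753)] [-0.30201704 -0.60531103  0.01746549]
```

View pics/w2.png

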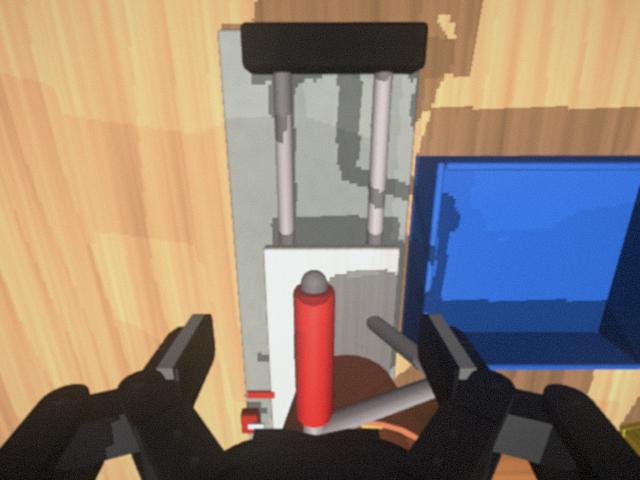

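The sleeve (column 314) is centred between the open jaws. Pointer at (262,395), white line at (257,427). Closing.

>>> step_arm(grip_force=40, moves=[[[0,0,0],[0,0,0],0.1],[[0,0,0],[0,0,0],0.1],[[0,0,0],[0,0,0],0.1],[[0,0,0],[0,0,0],0.1],[[0,0,0],[0,0,0],0.1],[[0,0,0],[0,0,0],0.1],[[0,0,0],[0,0,0],0.1],[[0,0,0],[0,0,0],0.1],[[0,0,0],[0,0,0],0.1],[[0,0,0],[0,0,0],0.1]])

```text
t: 4.88
tool_pos: [0.4509, 0.102, 0.144]
tool_rot: [0.029, 1.571, -0.029]
contact_force: [-6.4, 0.4, 5.1]
opening: 0.0149
```

>>> step_arm(moves=[[[0.05,0.5,-0.05],[0,0,0],0.1],[[0.05,1.5,-0.05],[0,0,0],0.1],[[0.05,3,-0.05],[0,0,0],0.1],[[0.05,4.5,-0.05],[0,0,0],0.1],[[0.05,6,-0.05],[0,0,0],0.1],[[0.05,7.5,-0.05],[0,0,0],0.1],[[0.05,9,-0.05],[0,0,0],0.1],[[0.05,10,-0.05],[0,0,0],0.1],[[0.05,10.6,-0.05],[0,0,0],0.1],[[0.05,10.9,-0.05],[0,0,0],0.1]])

```text
t: 5.72
tool_pos: [0.4546, 0.2116, 0.144]
tool_rot: [0.028, 1.57, -0.028]
contact_force: [-0.7, -3.6, 5.2]
opening: 0.0147
```

```bash
python3 - <<'E'
from h import *
im=cams.get_image('wrist');cv2.imwrite('pics/w3.png',im['pixels'])
im=cams.get_image('side')
g=[(np.round(r['at'],1).tolist(),round(r['conf'],2)) for n in('pot_mouth','post_top') for r in finder.tip_of('side',n)[:1]];print(g, atz(im,g[1][0],.12))
print(proj(im,np.array([.4662,-.1351,.12])+.11*np.array([.036,.999,0])),ctrl.get_obs())
E
```

```text
[([297.7, 205.9], 0.71), ([291.3, 238.0], 0.63)] [ 0.46395711 -0.02466457  0.12      ]
[np.float64(293.9272796125929), np.float64(238.15959779099427)] {'t': 5.9167, 'q': array([ 0.28597277, -0.15961379,  1.99603837,  0.00259509,  1.30416778,
        0.32193339]), 'dq': array([-0.00427359, -0.00157671,  0.00233564, -0.00482301,  0.00016137,
        0.0002963 ]), 'effort': array([-1.50526632e+00, -2.54616630e+01, -3.21492970e+01, -7.93666262e-01,
        2.20156327e-02,  4.29609802e-02]), 'tool_pos': array([0.45462351, 0.21169989, 0.14402906]), 'tool_rot': array([ 0.03088979,  1.57039859, -0.02666687]), 'contact_force': array([-0.38532877,  3.34296308,  4.83970147]), 'wrist_torque': array([0.40970553, 0.14607294, 0.05462889]), 'opening': 0.01467973333908725}
```

View pics/w3.png

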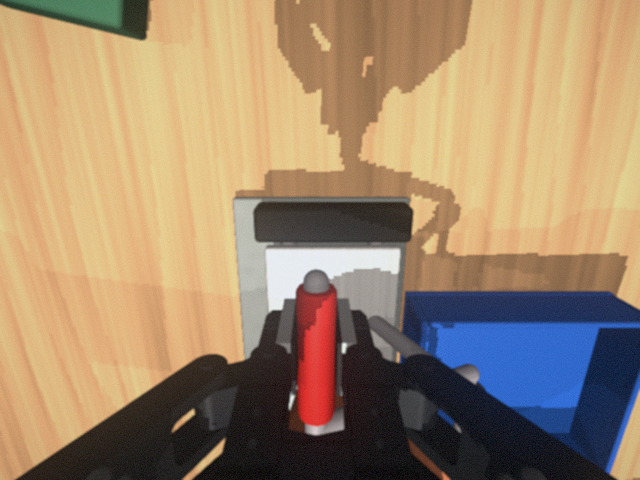

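The carriage plate is nearly against the black stop block (edge row 245 against block 240). I push a few more mm to seat it.

>>> step_arm(moves=[[[0,0.1,0],[0,0,0],0.1],[[0,0.2,0],[0,0,0],0.1],[[0,0.25,0],[0,0,0],0.1],[[0,0.3,0],[0,0,0],0.1],[[0,0.3,0],[0,0,0],0.1],[[0,0.3,0],[0,0,0],0.1],[[0,0.3,0],[0,0,0],0.1],[[0,0.3,0],[0,0,0],0.1],[[0,0.3,0],[0,0,0],0.1],[[0,0.3,0],[0,0,0],0.1]])

```text
t: 6.75
tool_pos: [0.4547, 0.2121, 0.1439]
tool_rot: [0.027, 1.571, -0.032]
contact_force: [-1.4, -9.5, 6.4]
opening: 0.0147
```

>>> step_arm(grip_force=30, moves=[[[-0.9,0.1,0.5],[0,0,0],0.1],[[-1.8,0.1,1.05],[0,0,0],0.1],[[-2.6,0.1,1.7],[0,0,0],0.1],[[-3.3,0.1,2.5],[0,0,0],0.1],[[-3.9,0.1,3.3],[0,0,0],0.1],[[-4.4,0.1,4.2],[0,0,0],0.1],[[-4.8,0.1,5.2],[0,0,0],0.1],[[-5.1,0.1,6.15],[0,0,0],0.1],[[-5.3,0.1,7.2],[0,0,0],0.1],[[-5.35,0.1,8.2],[0,0,0],0.1]])

```text
t: 7.58
tool_pos: [0.5371, 0.2103, 0.2003]
tool_rot: [0.027, 1.572, -0.032]
contact_force: [-5.2, -4.4, 3.5]
opening: 0.0145
```

>>> step_arm(moves=[[[0.1,0.1,1.0],[0,0,0],0.1],[[0.3,0.1,2.05],[0,0,0],0.1],[[0.6,0.1,3.05],[0,0,0],0.1],[[1.05,0.1,4.0],[0,0,0],0.1],[[1.6,0.1,4.9],[0,0,0],0.1],[[2.2,0.1,5.75],[0,0,0],0.1],[[2.9,0.1,6.5],[0,0,0],0.1],[[3.7,0.1,7.2],[0,0,0],0.1],[[4.6,0.1,7.75],[0,0,0],0.1],[[5.5,0.1,8.2],[0,0,0],0.1]])

```text
t: 8.42
tool_pos: [0.6194, 0.2079, 0.1456]
tool_rot: [0.027, 1.573, -0.032]
contact_force: [-12.1, -0.4, 27.3]
opening: 0.0149
```

```bash
python3 - <<'E'
from h import *
im=cams.get_image('scene');im2=cams.get_image('side');print(ctrl.get_obs()['contact_force'])
v=np.hstack([cv2.resize(im['pixels'][120:340,200:440],None,fx=1.66,fy=1.66),cv2.resize(im2['pixels'][120:340,220:460],None,fx=1.66,fy=1.66)])
print(v.shape);cv2.imwrite('pics/t1.png',v)
E
```

```text
[-6.32878207 -2.07339829  7.20550189]
(365, 796, 3)
```

View pics/t1.png

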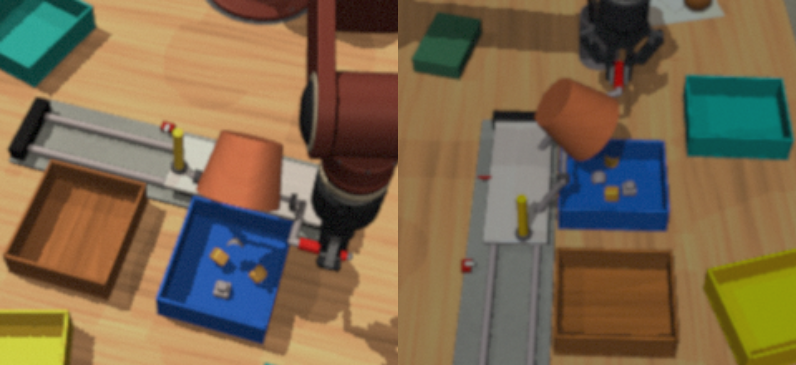

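All four castings lie in the blue tray, in both views (side crop: (612,160), (598,178), (628,187), (612,194)). Next I stand the pot up again.

>>> step_arm(moves=[[[-0.9,0,-0.5],[0,0,0],0.1],[[-1.8,0,-1.05],[0,0,0],0.1],[[-2.6,0,-1.7],[0,0,0],0.1],[[-3.3,0,-2.5],[0,0,0],0.1],[[-3.9,0,-3.3],[0,0,0],0.1],[[-4.4,0,-4.2],[0,0,0],0.1],[[-4.8,0,-5.2],[0,0,0],0.1],[[-5.1,0,-6.15],[0,0,0],0.1],[[-5.3,0,-7.2],[0,0,0],0.1],[[-5.35,0,-8.2],[0,0,0],0.1]])

```text
t: 9.35
tool_pos: [0.5405, 0.2108, 0.2061]
tool_rot: [0.027, 1.561, -0.032]
contact_force: [3.7, -4.2, 4.8]
opening: 0.0143
```

>>> step_arm(moves=[[[0.1,0,-1.0],[0,0,0],0.1],[[0.3,0,-2.05],[0,0,0],0.1],[[0.6,0,-3.05],[0,0,0],0.1],[[1.05,0,-4.0],[0,0,0],0.1],[[1.6,0,-4.9],[0,0,0],0.1],[[2.2,0,-5.75],[0,0,0],0.1],[[2.9,0,-6.5],[0,0,0],0.1],[[3.7,0,-7.2],[0,0,0],0.1],[[4.6,0,-7.75],[0,0,0],0.1],[[5.5,0,-8.2],[0,0,0],0.1]])

```text
t: 10.18
tool_pos: [0.457, 0.2139, 0.1512]
tool_rot: [0.027, 1.565, -0.032]
contact_force: [-5.9, -1.6, 7.8]
opening: 0.015
```

```bash
python3 - <<'E'
from h import *
print(rel((.4547,.2121,.1439),down(-.036)),ctrl.get_obs()['contact_force'])
E
```

```text
([0.73, -0.19, -0.23], [-0.1, 0.4, 0.2]) [-5.93835203 -1.63014706  7.8467487 ]
```

>>> step_arm(moves=[[[0.3,0,-0.1],[0,0,0],0.1],[[0.5,0,-0.2],[0,0,0],0.1],[[0.7,0,-0.25],[0,0,0],0.1],[[0.8,0,-0.25],[0,0,0],0.1],[[0.9,0,-0.25],[0,0,0],0.1],[[1.0,0,-0.25],[0,0,0],0.1],[[1.1,0,-0.25],[0,0,0],0.1],[[1.1,0,-0.25],[0,0,0],0.1],[[1.1,0,-0.25],[0,0,0],0.1],[[1.1,0,-0.25],[0,0,0],0.1]])

```text
t: 11.02
tool_pos: [0.455, 0.2143, 0.146]
tool_rot: [0.026, 1.565, -0.032]
contact_force: [-12.1, -6.2, 28.0]
opening: 0.0145
```

```bash
python3 - <<'E'
from h import *
a=cams.get_image('scene');b=cams.get_image('side')
u=np.array([.036,.9994,0])
for c,im in(('scene',a),('side',b)):
  print(c,[(n,np.round(r['at'],1).tolist(),round(r['conf'],2)) for n in ('red_grip','pot_mouth','post_top') for r in finder.tip_of(c,n)[:2]])
  print(np.round([proj(im,np.array(p)+.11*u) for p in ([.4505,.0955,.1446],[.470,-.0233,.116],[.467,-.1351,.119])],1).tolist())
v=np.hstack([cv2.resize(a['pixels'][120:340,200:440],None,fx=1.66,fy=1.66),cv2.resize(b['pixels'][120:340,220:460],None,fx=1.66,fy=1.66)])
cv2.imwrite('pics/t2.png',v)
E
```

```text
scene [('red_grip', [412.7, 205.7], 0.97), ('pot_mouth', [355.1, 214.2], 0.77), ('pot_mouth', [333.4, 295.9], 0.62), ('post_top', [306.8, 197.6], 0.71)]
[[408.2, 207.5], [352.9, 210.9], [306.1, 199.1]]
side [('red_grip', [286.4, 165.2], 0.62), ('red_grip', [270.6, 225.4], 0.22), ('pot_mouth', [296.1, 206.0], 0.73), ('pot_mouth', [289.1, 165.3], 0.53), ('post_top', [292.2, 239.8], 0.89), ('post_top', [296.3, 205.1], 0.29)]
[[289.3, 164.2], [296.4, 204.8], [294.3, 238.4]]
```

View pics/t2.png

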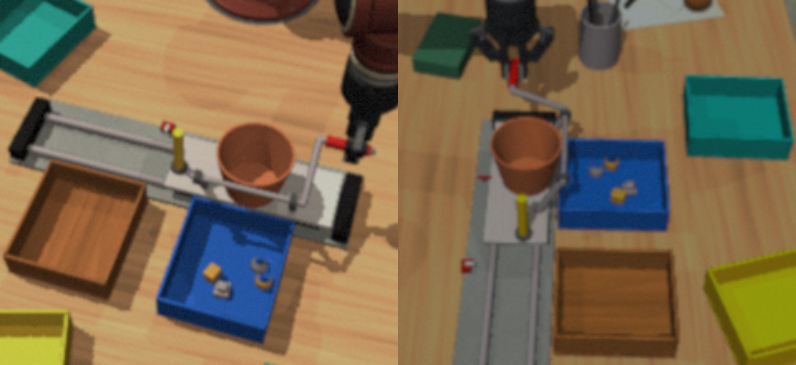

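The pot is upright with its foot flat on the carriage, the down force shows it on its stop, and the four castings are in the blue tray. Now I slide back about 154 mm, pressing lightly down so the pot stays on its stop.

>>> step_arm(moves=[[[0.2,-0.5,-0.05],[0,0,0],0.1],[[0.2,-2,-0.05],[0,0,0],0.1],[[0.2,-4,-0.05],[0,0,0],0.1],[[0.2,-6,-0.05],[0,0,0],0.1],[[0.2,-8,-0.05],[0,0,0],0.1],[[0.2,-10,-0.05],[0,0,0],0.1],[[0.2,-12,-0.05],[0,0,0],0.1],[[0.2,-13.5,-0.05],[0,0,0],0.1],[[0.2,-14.8,-0.05],[0,0,0],0.1],[[0.2,-15.4,-0.05],[0,0,0],0.1]])

```text
t: 12.25
tool_pos: [0.4493, 0.0605, 0.1465]
tool_rot: [0.029, 1.564, -0.03]
contact_force: [-1.2, 3.1, 9.6]
opening: 0.0144
```

>>> step_arm(moves=[[[0.1,0,0],[0,0,0],0.1],[[0,0,0],[0,0,0],1],[[0,0,0],[0,0,0],1],[[0,0,0],[0,0,0],1],[[0,0,0],[0,0,0],1],[[0,0,0],[0,0,0],1],[[0,0,0],[0,0,0],1],[[-2,0,0],[0,0,0],1],[[-4,0,0],[0,0,0],1],[[-4,0,0],[0,0,0],1]])

```text
t: 13.08
tool_pos: [0.4512, 0.0606, 0.1906]
tool_rot: [0.029, 1.557, -0.03]
contact_force: [0.2, -0.9, 0.7]
opening: 0.0854
```

```bash
python3 - <<'E'
from h import *
im=cams.get_image('wrist');np.save('w4.npy',im,allow_pickle=True)
for n in ('carriage_pointer','park_flag','red_grip'): print(n,[(np.round(r['at'],1).tolist(),round(r['conf'],2)) for r in finder.tip_of('wrist',n)[:3]])
print(proj(im,[.3952,-.067,.03]),proj(im,[.395,-.067,.018]),ctrl.get_obs()['tool_pos'])
cv2.imwrite('pics/w4.png',cv2.resize(im['pixels'][300:480,160:400],None,fx=3.3,fy=3.3,interpolation=cv2.INTER_CUBIC))
E
```

```text
carriage_pointer []
park_flag [([259.5, 341.0], 0.89)]
red_grip [([308.8, 310.1], 0.81)]
[np.float64(259.25504710370427), np.float64(360.8406298136085)] [np.float64(260.7227377403485), np.float64(353.1898294958465)] [0.44843134 0.06054982 0.18541908]
```

View pics/w4.png

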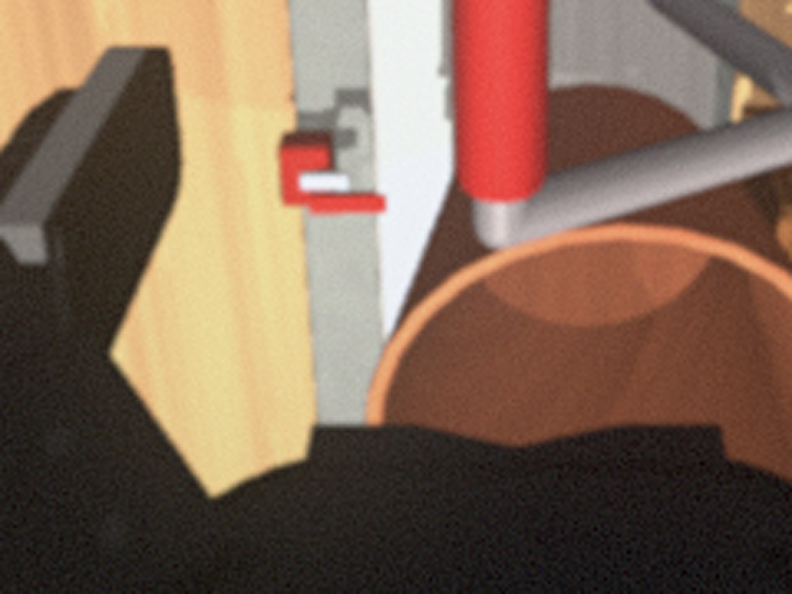

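The white line (crop (323,181)) and the pointer (345,203) are nearly level, but this view is oblique. I take a view with the camera straight above the flag to remove the parallax.

>>> step_arm(moves=[[[-3,0,0],[0,0.5,0],1],[[-5,-2,0],[0,0.5,0],1],[[-5,-6,0],[0,0.5,0],1],[[-5,-10,0],[0,0.5,0],1],[[-5,-14,0],[0,0.5,0],1],[[-5,-18,0],[0,0.5,0],1],[[-4,-21,0],[0,0.5,0],1],[[-3,-21,0],[0,0.5,0],1],[[-3,-21,0],[0,0.5,0],1],[[-3,-21,0],[0,0.5,0],1]])

```text
t: 14.12
tool_pos: [0.4394, -0.1485, 0.2135]
tool_rot: [0.032, 1.578, -0.028]
contact_force: [0.8, 0.1, 0.4]
opening: 0.0855
```

```bash
python3 - <<'E'
from h import *
im=cams.get_image('wrist');np.save('w5.npy',im,allow_pickle=True)
for n in ('carriage_pointer','park_flag','post_top','pot_mouth'): print(n,[(np.round(r['at'],1).tolist(),round(r['conf'],2)) for r in finder.tip_of('wrist',n)[:3]])
c=proj(im,[.395,-.067,.02]);print(c,im['position'],im['attitude'],ctrl.get_obs()['tool_pos'])
x,y=int(c[0])-60,max(0,int(c[1])-45);print(x,y)
cv2.imwrite('pics/w5.png',cv2.resize(im['pixels'][y:y+90,x:x+120],None,fx=6,fy=6,interpolation=cv2.INTER_CUBIC))
E
```

```text
carriage_pointer [([257.5, 123.6], 0.81)]
park_flag []
post_top [([356.3, 296.7], 0.9)]
pot_mouth [([363.7, 128.1], 0.91)]
[np.float64(261.28298786540944), np.float64(128.51846476059347)] [ 0.44353133 -0.06758894  0.33898989] [-0.32038586  0.01235709 -0.03702005] [ 0.44074676 -0.14838179  0.21596957]
201 83
```

View pics/w5.png

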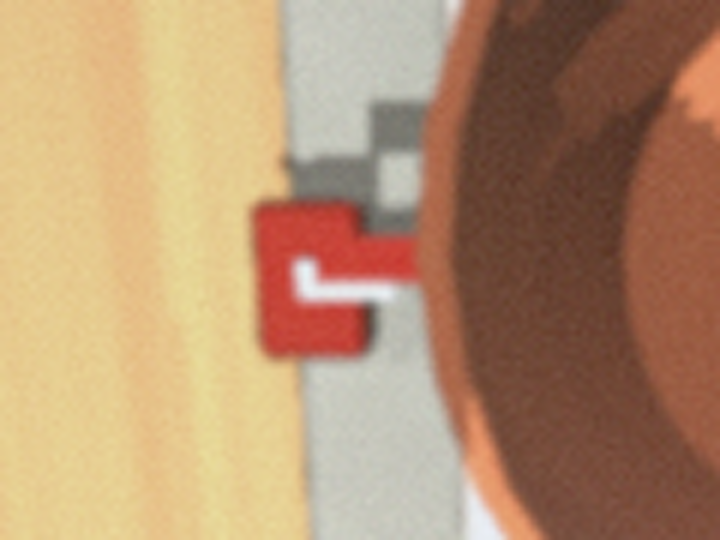

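Straight-down view: the flag spans crop rows 202–355 with its white line centred at 279, and the pointer is centred at 259. The pointer is therefore about 2.9 mm too far to +y. I'll take the post from above and shift the carriage by that much.

```bash
python3 - <<'E'
from h import *
w=np.load('w5.npy',allow_pickle=True).item()
p=atz(w,(356.3,296.7),.12);b=np.array([.467,-.1351,.12])-.0433*np.array([.036,.9994,0]);print(p,b)
m=(p+b)/2
print(rel((m[0],m[1],.106),down(-.036)),ctrl.get_obs()['contact_force'])
E
```

```text
[ 0.46542756 -0.17807828  0.12      ] [ 0.4654412  -0.17837402  0.12      ]
([10.99, -2.89, 2.6], [0.0, -0.2, 0.0]) [0.19554913 0.43012355 0.76054732]
```

>>> step_arm(moves=[[[0,-1.5,1.5],[0,0,0],1],[[0.5,-2.9,2.6],[0,0,0],1],[[2,-2.9,2.6],[0,0,0],1],[[4,-2.9,2.6],[0,0,0],1],[[6,-2.9,2.6],[0,0,0],1],[[8,-2.9,2.6],[0,0,0],1],[[9.5,-2.9,2.6],[0,0,0],1],[[10.5,-2.9,2.6],[0,0,0],1],[[11,-2.9,2.6],[0,0,0],1],[[11,-2.9,2.6],[0,0,0],1]])

```text
t: 15.2
tool_pos: [0.4651, -0.1777, 0.1052]
tool_rot: [0.028, 1.575, -0.027]
contact_force: [-0.6, 0.2, 0.3]
opening: 0.0856
```

>>> step_arm(grip_force=60, moves=[[[0,0,0],[0,0,0],0.1],[[0,0,0],[0,0,0],0.1],[[0,0,0],[0,0,0],0.1],[[0,0,0],[0,0,0],0.1],[[0,0,0],[0,0,0],0.1],[[0,0,0],[0,0,0],0.1],[[0,0,0],[0,0,0],0.1],[[0,0,0],[0,0,0],0.1],[[0,0,0],[0,0,0],0.1],[[0,0,0],[0,0,0],0.1]])

```text
t: 16.03
tool_pos: [0.4651, -0.1779, 0.1058]
tool_rot: [0.028, 1.575, -0.028]
contact_force: [-3.4, 1.5, 4.9]
opening: 0.014
```

>>> step_arm(moves=[[[0,-0.05,0],[0,0,0],0.1],[[0,-0.1,0],[0,0,0],0.1],[[0,-0.15,0],[0,0,0],0.1],[[0,-0.2,0],[0,0,0],0.1],[[0,-0.25,0],[0,0,0],0.1],[[0,-0.3,0],[0,0,0],0.1],[[0,-0.34,0],[0,0,0],0.1],[[0,-0.34,0],[0,0,0],0.1],[[0,-0.34,0],[0,0,0],0.1],[[0,-0.34,0],[0,0,0],0.1]])

```text
t: 16.87
tool_pos: [0.465, -0.1814, 0.1059]
tool_rot: [0.027, 1.575, -0.028]
contact_force: [-2.2, 2.3, 4.3]
opening: 0.0141
```

>>> step_arm(moves=[[[0,0,0],[0,0,0],1],[[0,0,0],[0,0,0],1],[[0,0,0],[0,0,0],1],[[0,0,0],[0,0,0],1],[[0,0,0],[0,0,0],1],[[-3,0,0],[0,0,0],1],[[-7,0,0],[0,0,0],1],[[-11,1,0],[0,0,0],1],[[-11,3.2,-2.6],[0,0,0],1],[[-11,3.2,-2.6],[0,0,0],1]])

```text
t: 17.7
tool_pos: [0.44, -0.147, 0.2191]
tool_rot: [0.025, 1.57, -0.028]
contact_force: [-0.5, 0.3, -0.8]
opening: 0.0852
```

```bash
python3 - <<'E'
from h import *
im=cams.get_image('wrist')
c=proj(im,[.395,-.067,.02]);print(c,im['position'])
x,y=int(c[0])-60,max(0,int(c[1])-45)
cv2.imwrite('pics/w6.png',cv2.resize(im['pixels'][y:y+90,x:x+120],None,fx=6,fy=6,interpolation=cv2.INTER_CUBIC))
E
```

```text
[np.float64(260.31872798725834), np.float64(129.16086859825094)] [ 0.44286888 -0.06556846  0.34433464]
```

View pics/w6.png

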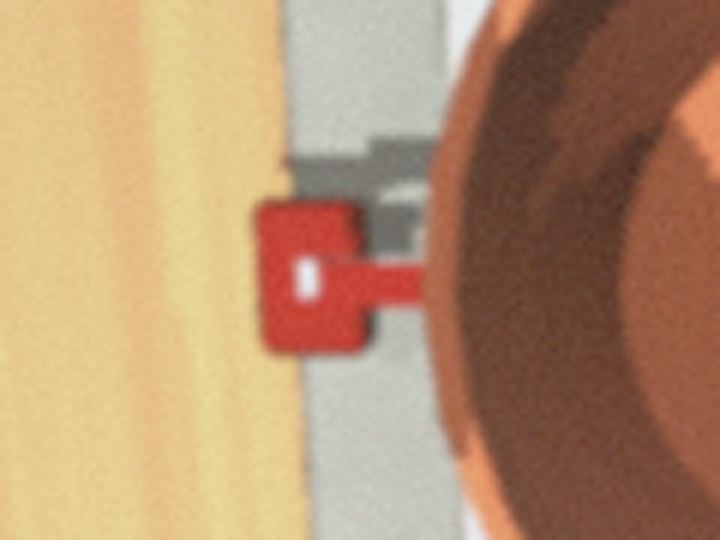

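The pointer (row 282) covers the white line (row 279), about 0.4 mm off. Last is a numerical check that the pot is upright, then I hand in.

```bash
python3 - <<'E'
from h import *
a=cams.get_image('scene');ga=finder.tip_of('scene','red_grip')[0];ta=finder.regions_of('scene','tray_blue')[0]['at']
b=cams.get_image('side');gb=finder.tip_of('side','red_grip')[0]
print(ga,gb,tri(ray(a,ga['at']),ray(b,gb['at'])))
e=np.array([.4505,.0955,.1446])-.0465*np.array([.036,.9994,0])
print(e,proj(a,e),proj(b,e))
for c in('scene','side'):
  for n in('cast_block','cast_dome','cast_drum','cast_step'):
    im=a if c=='scene' else b
    print(c,n,[(atz(im,r['at'],.012)[:2].round(3).tolist(),round(r['conf'],2)) for r in finder.find_in(c,n)[:2]])
ims=np.load('ims.npy',allow_pickle=True).item()
for n in('wax_tin','file_can','burr_box'):
  r=finder.find_in('side',n)[:1];print(n,[q['at'] for q in r])
E
```

```text
Traceback (most recent call last):
IndexError: list index out of range
```

The arm hides the sleeve from that camera, so I move it clear first.

>>> step_arm(moves=[[[-4,0,0],[0,0,0],1],[[-7,-3,0],[0,0,0],1],[[-7,-7,0],[0,0,0],1],[[-7,-11,0],[0,0,0],1],[[-7,-15,0],[0,0,0],1],[[-7,-19,0],[0,0,0],1],[[-7,-23,0],[0,0,0],1],[[-7,-26,0],[0,0,0],1],[[-7,-28,0],[0,0,0],1],[[-7,-28,0],[0,0,0],1]])

```text
t: 18.83
tool_pos: [0.4301, -0.4327, 0.2832]
tool_rot: [0.032, 1.578, -0.03]
contact_force: [-0.2, -0.2, 0.3]
opening: 0.0852
```

```bash
python3 - <<'E'
from h import *
a=cams.get_image('scene');A={n:finder.tip_of('scene',n)[:1] for n in('red_grip','pot_mouth','post_top')}
b=cams.get_image('side');B={n:finder.tip_of('side',n)[:1] for n in A}
e={'red_grip':[.4505,.0955,.1446],'pot_mouth':[.4702,-.0233,.116],'post_top':[.467,-.1351,.119]}
for n in A:
  x=np.array(e[n])-.0465*np.array([.036,.9994,0])
  print(n,[np.round(q['at'],1) for q in A[n]+B[n]],'exp',np.round([proj(a,x),proj(b,x)],1).tolist())
  if A[n] and B[n]: print(tri(ray(a,A[n][0]['at']),ray(b,B[n][0]['at'])),x)
for c,im in(('scene',a),('side',b)):
  for n in('cast_block','cast_dome','cast_drum','cast_step'):
    print(c,n,[(atz(im,r['at'],.012)[:2].round(3).tolist(),round(r['conf'],2)) for r in finder.find_in(c,n)[:2]])
v=np.hstack([cv2.resize(a['pixels'][120:340,200:440],None,fx=1.66,fy=1.66),cv2.resize(b['pixels'][120:340,220:460],None,fx=1.66,fy=1.66)])
cv2.imwrite('pics/t3.png',v)
E
```

```text
red_grip [array([342.3, 190.5]), array([283.2, 209.8])] exp [[340.0, 191.3], [285.3, 208.0]]
(array([0.44176158, 0.05173332, 0.13751474]), [0.002029302619529948, 0.002029302619530083]) [0.448826  0.0490279 0.1446   ]
pot_mouth [array([288.5, 198.5]), array([292.4, 257. ])] exp [[288.0, 195.1], [292.9, 254.2]]
(array([ 0.46750888, -0.06895491,  0.10332331]), [0.0008133635989091711, 0.0008133635989091778]) [ 0.468526  -0.0697721  0.116    ]
post_top [array([242.4, 182.6]), array([249.3, 151. ])] exp [[243.1, 183.7], [290.3, 294.3]]
(array([ 0.49235814, -0.07893042,  0.34551706]), [0.11847735922350562, 0.11847735922350544]) [ 0.465326  -0.1815721  0.119    ]
scene cast_block [([0.619, 0.067], 0.43)]
scene cast_dome [([0.618, 0.137], 0.67), ([0.59, 0.12], 0.56)]
scene cast_drum [([0.621, 0.14], 0.58)]
scene cast_step [([0.64, 0.085], 0.45)]
side cast_block [([0.621, 0.063], 0.44)]
side cast_dome []
side cast_drum []
side cast_step []
```

View pics/t3.png

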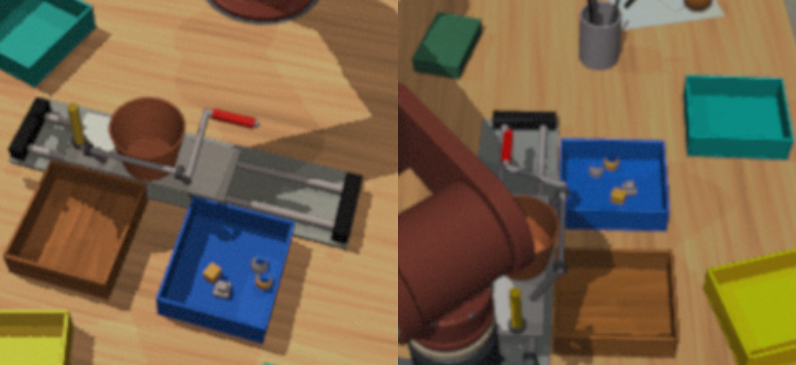

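```bash
python3 -c "
from station import ctrl
print(ctrl.finish_job())"
```

```text
the job is handed in; nothing more can be done
None
```

The job is handed in. The four castings are in the blue tray, and the pot is upright and parked with its pointer on the white line. It took about 19 s of robot time.

I held the crank's red sleeve, slid the carriage against the +y stop and tipped the pot fully over. I then brought it back onto its upright stop at the tray, where about 28 N of downward force confirmed contact. After that I slid it back, let go, and corrected the last 3 mm by moving the post.

**Checks that agreed:**
- **Castings:** all four show in the blue tray, by eye, in both the scene and side pictures.
- **Parking:** seen from straight above, the pointer is about 0.4 mm from the middle of the white line.
- **Pot upright:** the sleeve stands at 138 mm, against 135 mm measured the same way at the start.
- **Arm:** it was clear of everything, with a wrist force of about 0.

**Checks that failed or disagreed:**
- In the last side view the arm hid the post, so its automatic location there was wrong and I ignored it.
- The finder recognised only one casting in that side view, so the count of four rests on looking at the pictures.
- My first upright check failed because the arm hid the sleeve, so I moved the arm clear and repeated it.
- I did not measure whether the tin, the can or the box had moved. No move went near them, and the can and box look unmoved in the last side picture.

I viewed 12 pictures, two over the budget of 10.

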